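# Knock the wax bars out of their mould

### The job

The two bars of chain wax are stuck in the aluminium mould that stands on edge in the wooden stand. Take the mould by its slanted handle, turn it over so that its open side faces down with both bars still in it, and rap it on the rims of the open wooden box until both bars have dropped into the box. Then lay the empty mould flat on the bench, open side down, clear of the box and the stand, and leave the mug, the pump head and the spoke wrench where they are.

Things in the scene. Friction and masses are not known exactly. Their poses are not given: they have to be found in the camera images.
- mould: Aluminium block mould, 0.3 kg, standing on edge in the stand's slot (3 mm play before and behind), back and handle towards the robot's right (-y), open face to its left. 150 high (z) x 112 wide (y) x 34 mm thick (x). Origin: centre of the edge it stands on. x points out of the open face (flat rim at x = +17, closed back at x = -17). Two pockets fill z = 28 to 122, y = -46 to 46 mm.
- mould_grip (a point): Where to hold the handle: straight wooden bar, 30 x 30 mm (take it either way), leaving the back at mould z = 25 mm along (-0.707, 0, 0.707), i.e. 45 deg up and back. This point is 85 mm along it, at (-77, 0, 85) mm in the mould's frame; the bar goes on 27 mm. Half a turn of the held mould about the handle's line leaves it level, open side down, mould z to the right.
- mould_face (a point): Centre of the mould's open face (rim plane), in the mould's frame at (17, 0, 75) mm. Axes as the mould's.
- pocket0 (a point): Centre of a bar that sits fully in the lower pocket (as the mould stands), in the mould's frame at (-3, 0, 49.5) mm.
- pocket1 (a point): The same for the upper pocket, in the mould's frame at (-3, 0, 100.5) mm.
- bar0: Cream wax bar 90 (y) x 40 (z) x 20 mm (x), about 65 g (varies), origin at its centre, 10 mm below the rim. Smooth spring lips over its two ends hold two to three times its weight: it stays in when turned over or touched down slowly; a jolt frees it, such as the mould stopped dead on the box from 0.35 m/s or more (start the rap 40 to 60 mm up). Bars may come one by one: repeat, harder.
- bar1: The other wax bar, just the same.
- stand: Fixed wooden stand, 120 (x) x 150 (y) mm, base 12 mm thick; two walls rise to 42 mm above the bench and leave a slot 40 mm wide (x) along y; the wall on the handle's side (-x) has a 60 mm gap for the handle. Origin: centre of its underside. Lift the mould 35 mm or more to clear it.
- box: Fixed open wooden box, outside 128 (x) x 170 (y) x 70 mm high, walls 6 mm, empty. Origin: centre of its underside; rim at z = 70 mm. The inverted mould, its 150 mm length along the box's x, bridges it from rim to rim; centred within 10 mm, the pockets lie over the opening.
- mug: White ceramic mug, about 80 mm wide and 90 mm high, beyond the work; origin under its centre. Leave alone.
- pump_head: Black plastic pump head, about 105 mm long, lying on the bench; origin under its middle. Leave alone.
- spoke_wrench: Flat chrome spoke wrench, about 70 mm across, 8 mm thick; origin under its centre. Leave alone.
Things that resemble listed ones, but are neither listed nor needed, are in the scene too. What is shaped like the mould but pink, red or turquoise is not meant.

How it is judged:
On the way, in this order (a step that is already met when the one before it is completed fails the run):
1. the mould is off the stand and turned open side down (within 30 degrees), both bars still in it (angle between mould's own x axis and vertical above 2.6 rad and height (world z) of mould_face above 0.05 m and (distance between bar0 and pocket0 below 0.012 m or distance between bar0 and pocket1 below 0.012 m) and (distance between bar1 and pocket0 below 0.012 m or distance between bar1 and pocket1 below 0.012 m)), for 0.2 s.
2. the inverted mould strikes the box (more than 3 N) (angle between mould's own x axis and vertical above 2.6 rad and contact force between mould and box above 3 N).
3. both bars are in the box (x of bar0 in the frame of box between -0.062 and 0.062 m and y of bar0 in the frame of box between -0.083 and 0.083 m and z of bar0 in the frame of box between 0 and 0.062 m and x of bar1 in the frame of box between -0.062 and 0.062 m and y of bar1 in the frame of box between -0.083 and 0.083 m and z of bar1 in the frame of box between 0 and 0.062 m), for 0.1 s.
At the end, for the whole second after the job is handed in: Both wax bars lie at rest inside the box (below its rim); the empty mould lies at rest flat on the bench, open side down (within 10 degrees, its rim within 12 mm of the bench), touching neither the box nor the stand (all of step 3 and linear speed of each of bar0, bar1, mould below 0.02 m/s and angle between mould's own x axis and vertical above 2.97 rad and height (world z) of mould_face below 0.012 m and contact force between mould and box below 0.2 N and contact force between mould and stand below 0.2 N).
It fails at once if the mug is disturbed (moved more than 30 mm) (distance of mug from where it was at the start of the episode above 0.03 m).
It fails at once if the pump head is disturbed (moved more than 30 mm) (distance of pump_head from where it was at the start of the episode above 0.03 m).
It fails at once if the spoke wrench is disturbed (moved more than 30 mm) (distance of spoke_wrench from where it was at the start of the episode above 0.03 m).
It fails at once if the mould is dropped or flung down (above 1.5 m/s) (linear speed of mould above 1.5 m/s).
It also fails if it takes over 61 s, if anything falls off the work surface, if the arm or the gripper's body presses on something with over 40 N, if the wrist force passes 120 N, or if a joint passes its speed limit or range.

### The arm

A 7-joint arm with a two-finger parallel gripper is mounted at the origin on the work surface. World frame = base frame: x ahead of the robot, y to its left, z up, the work surface at z = 0. Lengths are in m, angles in rad, forces in N, time in s.
With the tool pointing down it reaches from about 0.4 to 0.85 m from the base axis. Payload 10.4 kg.
Tool frame: the origin (TCP) lies midway between the tips of the shut fingers; the grasp point (between the pads) lies 19 mm behind it (r.grasp_offset is the distance from the TCP to the grasp point, in m); z points along the fingers, y is the line along which they close (so a half turn about z gives the same grasp; the last joint's range is limited). The gripper opens to 87 mm and grips with 3 to 60 N. Pads are 19 mm wide; open, the fingers measure 117 mm over their backs; the gripper's body (75 mm by 190 mm) begins 51 mm behind the grasp point.
Start: joints at [1.18, 0.332, -0.065, 1.46, 0.022, 1.35, -0.088], TCP at [0.225, -0.583, 0.223] pointing down, gripper open.
Joint ranges: [-2.6, 2.6], [-0.5, 2.12], [-1.47, 1.34], [0.16, 2.42], [-1.27, 4.41], [0.06, 2.06], [-2.6, 2.6]. Speed limits (rad/s): [2.22, 2.22, 2.79, 2.79, 3.14, 3.14, 3.14].

### API

Orientations are given as a unit quaternion [x, y, z, w].
In Python, from bench import r gives the robot as it stands.
- The arm moves only by the tool drive_tool, never from a script. Its argument "moves" is a list that holds one entry, the list of rows, each a list of 7 numbers: the shift along the tool's x, y, z in m, then the turn, a rotation vector about the tool's x, y, z in rad, then the opening, from 0 (shut) to 1 (fully open). In form: [[[tx, ty, tz, ax, ay, az, jaw], ...]]. A call has 1 to 10 rows; each row shifts and turns the commanded pose from where the row before left it, along the tool's axes as they then stand; what a row does not reach is not made up. A row lasts 1/10 s, in which the tool goes at most 50 mm and 8.59 degrees, less where a joint would pass 70% of its speed; a pose out of reach is approached as far as the arm can. A call is refused whole if a number of a shift passes 0.05 or a number of a turn 0.15, either way. A call with a gripper value outside its range is refused whole. The fingers move at their own pace and stop on an object; "squeeze" is the grip in N (left out, the last holds). Time passes only in rows, so rows that do not move let the fingers close. It gives the time, the measured TCP pose, the force, the opening and the grip force at its end, in the units of the state.
- r.read_state(): the state, without advancing time (a new reading comes with each control period).
- r.camera(name): name is "side" or "top" or "wrist"; returns the picture (384x512x3 uint8, red, green, blue); there is no depth.
- r.camera_info(name): a dict with "mtx" (3x3 intrinsics, pixels), "rvec" (rotation vector, rad) and "tvec" (3), from world to camera coordinates, as OpenCV has them; the wrist camera has in their place "T_tool_cam" (4x4, takes a point from camera to tool coordinates, whose origin is the TCP and whose axes are the flange's). Camera axes: x right, y down, z forward; pixel columns grow to the right and rows downward; lengths in m; the calibration is good to about 2 mm. A picture is of the moment at which its call begins: read the wrist's pose just before it. camera_info takes no time and is no camera call.
- r.close_job(): hands the job in; it is judged then, once.
Trained networks look in the newest picture that a camera, given by its name, has taken for a name from the list of things; names that differ only in an ending like _2 or _b are one class to them, and where a whole thing is asked for, a point or a joint stands for the part that bears it (a point fixed in the world has none). Each returns a list of dicts, best first, with "conf" (0 to 1); they miss things now and then, are a little off and sometimes report something else, mostly with a low value. They report only what shows in the picture. A call takes as long as a camera call. They do not tell look-alikes from the thing itself.
- r.find_in(camera, query): "bbox" ([left, top, right, bottom] in pixels, round what is visible of it).
- r.place_of(camera, query): "at" ([column, row] in pixels: a listed point, or the origin of a listed thing).
The state is a dict: "time": time; "joint_positions": joint angles; "joint_vel": joint speeds; "joint_torque": joint torques, N m; "ee_pos": TCP position; "eef_rot": TCP orientation; "ft_force": force on the tool from outside, world axes, zero at the start; "torque": the same for the moment, N m; "width": finger opening in m; "grip_force": force on a finger pad.
Only numpy, scipy, OpenCV 4.12 (cv2) and the standard library are available. Lean on these libraries where they do the work, as an engineer would, in place of code of your own. Each camera call takes 0.05 s, during which the arm holds its last target. There are 200 camera calls.

## Working session

There is one attempt and no reset: what is moved stays moved. The work goes in short steps, Python scripts to look and compute and a tool call to move; the robot and the scene stay as the last step left them, time stands still between calls to the robot, and variables do not carry over. Pictures are saved under pics/ and viewed, at most 10 in all, crops included, and the job is handed in when it is done.

Besides the shell and the picture viewer there is one more tool, called after "Emit:" as name(argument=value, ...) on one line, values as JSON. drive_tool: Moves the arm, as the interface text tells. Its arguments: {"type":"object","properties":{"moves":{"type":"array"},"squeeze":{"type":"number"}},"required":["moves"]}

```bash
mkdir -p pics; ls
cat > h.py <<'E'
import numpy as np,cv2
from scipy.spatial.transform import Rotation as R
from bench import r
def save(c,n):
    im=r.camera(c); cv2.imwrite(f'pics/{n}.png',im[:,:,::-1]); return im
def ray(c,px):
    i=r.camera_info(c); K=np.array(i['mtx']); Rm=cv2.Rodrigues(np.array(i['rvec'],float))[0]; t=np.array(i['tvec'],float).ravel()
    d=Rm.T@np.linalg.inv(K)@np.array([px[0],px[1],1.]); o=-Rm.T@t; return o,d
def at_z(c,px,z):
    o,d=ray(c,px); return o+d*(z-o[2])/d[2]
def proj(c,P):
    i=r.camera_info(c); return cv2.projectPoints(np.array(P,float).reshape(-1,3),np.array(i['rvec'],float),np.array(i['tvec'],float),np.array(i['mtx']),None)[0].reshape(-1,2)
def tri(a,pa,b,pb):
    o1,d1=ray(a,pa);o2,d2=ray(b,pb)
    s=np.linalg.lstsq(np.array([d1,-d2]).T,o2-o1,rcond=None)[0]
    p,q=o1+s[0]*d1,o2+s[1]*d2; return (p+q)/2,np.linalg.norm(p-q)
E
python3 - <<'E'
from h import *
np.set_printoptions(precision=3,suppress=True)
a=save('side','s0');b=save('top','t0')
for c in('side','top'):
    for q in['mould','mould_grip','mould_face','stand','box','mug','pump_head','spoke_wrench']:
        for d in r.place_of(c,q)[:4]: print(c,q,np.round(d['at']),round(d['conf'],2),at_z(c,d['at'],0))
print(r.read_state())
print(r.grasp_offset)
E
```

```text
pics
side mould [328. 151.] 0.97 [ 0.495 -0.68   0.   ]
side mould [239. 167.] 0.89 [ 0.802 -0.341  0.   ]
side mould [334. 208.] 0.73 [ 0.319 -0.227  0.   ]
side mould [278. 184.] 0.71 [ 0.581 -0.286  0.   ]
side mould_grip [313. 143.] 0.78 [ 0.596 -0.738  0.   ]
side mould_grip [246. 158.] 0.67 [ 0.817 -0.429 -0.   ]
side mould_grip [320. 182.] 0.66 [ 0.43 -0.38  0.  ]
side mould_face [239. 151.] 0.86 [ 0.886 -0.482  0.   ]
side mould_face [277. 177.] 0.79 [ 0.609 -0.335  0.   ]
side mould_face [339. 193.] 0.74 [ 0.333 -0.337  0.   ]
side mould_face [328. 137.] 0.73 [ 0.546 -0.841  0.   ]
side stand [276. 192.] 0.68 [ 0.563 -0.227  0.   ]
side stand [279. 180.] 0.22 [ 0.592 -0.315  0.   ]
side box [213. 264.] 0.75 [0.56  0.233 0.   ]
side mug [201. 202.] 0.88 [ 0.789 -0.028  0.   ]
side pump_head [178. 308.] 0.9 [0.551 0.417 0.   ]
side spoke_wrench [302. 168.] 0.61 [ 0.545 -0.462  0.   ]
top mould [414. 222.] 0.86 [ 0.495 -0.669  0.   ]
top mould [290. 203.] 0.8 [ 0.552 -0.238  0.   ]
top mould [318. 134.] 0.61 [ 0.802 -0.334  0.   ]
top mould [103. 203.] 0.59 [0.534 0.417 0.   ]

[... 600 characters left out ...]
3. 194.] 0.59 [ 0.585 -0.247  0.   ]
top pump_head [101. 200.] 0.49 [0.545 0.426 0.   ]
top spoke_wrench [293. 197.] 0.73 [ 0.571 -0.25   0.   ]
top spoke_wrench [353. 204.] 0.56 [ 0.554 -0.458  0.   ]
{'time': 0.9, 'joint_positions': array([ 1.18 ,  0.332, -0.065,  1.46 ,  0.022,  1.35 , -0.088]), 'joint_vel': array([-0.002, -0.001,  0.   ,  0.001,  0.001,  0.002,  0.001]), 'joint_torque': array([ -0.   , -62.304,   0.024, -39.012,  -0.061,   0.032,   0.   ]), 'ee_pos': array([ 0.225, -0.583,  0.223]), 'eef_rot': array([0.983, 0.183, 0.   , 0.   ]), 'ft_force': array([-0.47 ,  0.866, -0.024]), 'torque': array([ 0.041, -0.035,  0.   ]), 'grip_force': 0.0, 'width': 0.08714805162980441}
0.0187
```

Run:
```python
import cv2,numpy as np
a=cv2.imread('pics/s0.png');b=cv2.imread('pics/t0.png')
a=cv2.resize(a[100:340,100:420],(800,600),interpolation=3)
b=cv2.resize(b[80:320,60:460],(800,480),interpolation=3)
cv2.imwrite('pics/s1.png',a);cv2.imwrite('pics/t1.png',b)
```

```text
(no output)
```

View pics/s1.png

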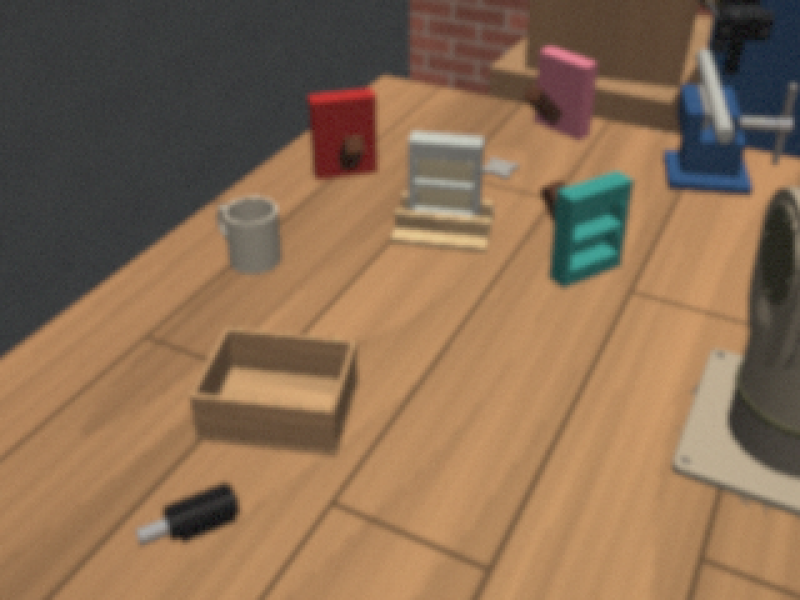

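View pics/t1.png

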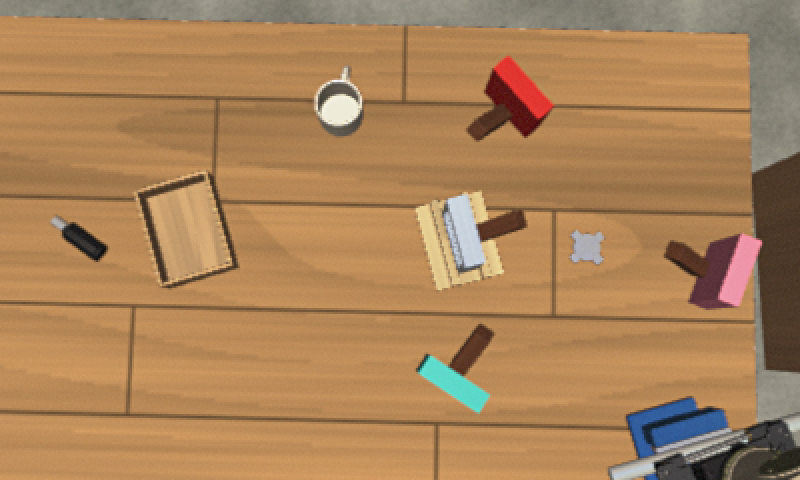

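The aluminium mould stands in the pale stand at top-picture (291,197). The look-alikes are red (318,134), turquoise (290,270) and pink (415,215), all standing free. Only the grey one fits. The box is at (153,195).

```bash
cat > fit.py <<'E'
from h import *
np.set_printoptions(precision=3,suppress=True)
f=lambda L:[(60+x/2-.25,80+y/2-.25) for x,y in L]
for n,L,z in[('stand',[(416,207),(480,192),(503,275),(438,290)],.042),('box',[(136,193),(208,173),(237,266),(164,286)],.07)]:
    P=np.array([at_z('top',p,z if i or n=='box' else z)[:2] for i,p in enumerate(f(L))])
    e=[P[(i+1)%4]-P[i] for i in range(4)]
    # short edges TL->TR point to -y
    xa=-(e[0]-e[2]); yaw=np.arctan2(xa[1],xa[0]); ya=-(e[1]-e[3]); 
    print(n,P.mean(0),'lens',[np.linalg.norm(k) for k in e],'yaw of short axis (toward +y)',np.degrees(yaw),'other-',np.degrees(np.arctan2(ya[1],ya[0])))
E
python3 fit.py
python3 - <<'E'
from h import *
from scipy.optimize import least_squares
save('top','t2')
im=cv2.imread('pics/t0.png'); cv2.imwrite('pics/c.png',cv2.resize(im[160:240,250:350],(800,640),interpolation=2)[:600])
E
```

```text
stand [ 0.557 -0.233] lens [np.float64(0.11291404933508618), np.float64(0.1473061578463252), np.float64(0.1133625759677952), np.float64(0.14667744563439605)] yaw of short axis (toward +y) 104.54140762066534 other- 16.01961939970564
box [0.562 0.228] lens [np.float64(0.1256425431645865), np.float64(0.1660386773562563), np.float64(0.12575694986954608), np.float64(0.16522291238471323)] yaw of short axis (toward +y) 107.01217641444451 other- 19.7088060494463
```

View pics/c.png

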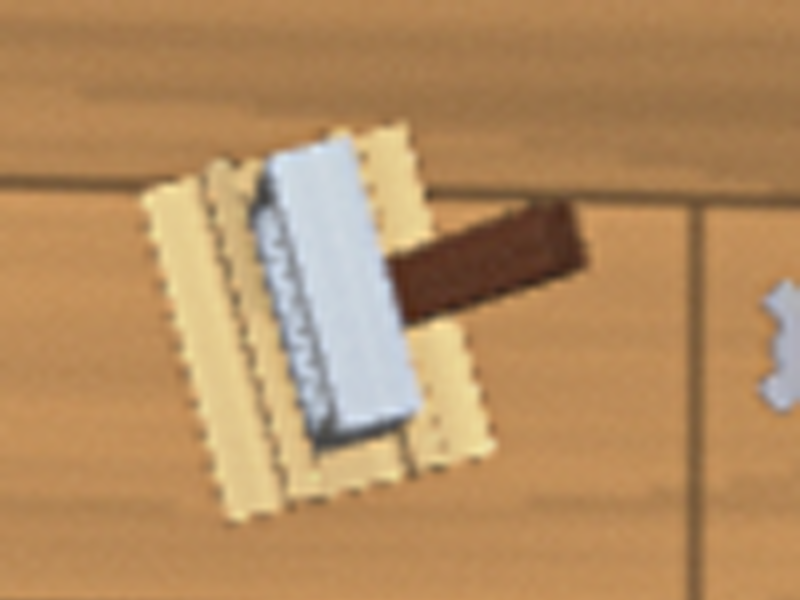

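Run:
```python
from h import *
np.set_printoptions(precision=4,suppress=True)
f=lambda L:[(250+x/8-.5,160+y/8-.5) for x,y in L]
def q(L,z):
    P=np.array([at_z('top',p,z)[:2] for p in f(L)]); a=P[0]+P[3]-P[1]-P[2]; b=P[0]+P[1]-P[2]-P[3]
    return P.mean(0),np.linalg.norm(a)/2,np.linalg.norm(b)/2,np.degrees(np.arctan2(a[1],a[0])),np.degrees(np.arctan2(b[1],b[0]))+90
print('stand',*q([(143,195),(405,123),(495,452),(232,520)],.042))
print('mould',*q([(270,155),(350,138),(420,410),(330,432)],.162))
# handle model check
for yaw in(104,106,108):
    x=np.array([np.cos(np.radians(yaw)),np.sin(np.radians(yaw)),0]);o=np.append(q([(270,155),(350,138),(420,410),(330,432)],.162)[0],.012)
    u=-.7071*x+[0,0,.7071]
    g=o-.077*x+[0,0,.085]; base=o-.017*x+[0,0,.025]
    tipU=base+.112*u+.015*(.7071*x+[0,0,.7071]); tipL=base+.112*u-.015*(.7071*x+[0,0,.7071])
    pr=proj('top',[tipU,tipL,g]); print(yaw,g,(pr-[249.5,159.5])*8)
for c in('top','side'):
  for d in r.place_of(c,'mould_grip')[:5]: print(c,d['at'],d['conf'],at_z(c,d['at'],.097))
```

```text
stand [ 0.558  -0.2324] 0.11609435710989473 0.1449028574053574 106.38714848902647 106.15614478405897
mould [ 0.5611 -0.2329] 0.03445964178129484 0.11169164983554371 104.37062065336752 104.11717596545617
104 [ 0.5797 -0.3076  0.097 ] [[541.591  246.9818]
 [585.0136 242.0561]
 [511.6551 260.2598]]
106 [ 0.5823 -0.3069  0.097 ] [[539.7384 239.8549]
 [582.7223 233.2901]
 [510.0265 253.9682]]
108 [ 0.5849 -0.3061  0.097 ] [[537.6381 232.7958]
 [580.1265 224.6083]
 [508.1792 247.7361]]
top [395.9, 207.7] 0.98 [ 0.5346 -0.5784  0.097 ]
top [313.8, 195.5] 0.91 [ 0.5682 -0.3088  0.097 ]
top [297.1, 249.1] 0.85 [ 0.3916 -0.2562  0.097 ]
top [303.9, 143.2] 0.7 [ 0.7432 -0.2741  0.097 ]
top [231.9, 138.0] 0.65 [ 0.7552 -0.0331  0.097 ]
side [312.6, 142.6] 0.78 [ 0.5288 -0.5372  0.097 ]
side [245.7, 158.2] 0.67 [ 0.7227 -0.2663  0.097 ]
side [320.1, 182.2] 0.66 [ 0.3832 -0.223   0.097 ]
```

Emit:
drive_tool(moves=[[[0.043,-0.004,-0.006,0,0,0,1],[0.043,-0.004,-0.006,0,0,0,1],[0.043,-0.004,-0.006,0,0,0,1],[0.043,-0.004,-0.006,0,0,0,1],[0.043,-0.004,-0.006,0,0,0,1],[0.043,-0.004,-0.006,0,0,0,1],[0.043,-0.004,-0.006,0,0,0,1],[0.043,-0.004,-0.006,0,0,0,1],[0.043,-0.004,-0.006,0,0,0,1],[0.043,-0.004,-0.006,0,0,0,1]]], squeeze=50)

```text
time: 2.05
ee_pos: [0.6129, -0.3905, 0.2829]
eef_rot: [0.983, 0.183, 0.0, 0.0]
ft_force: [-0.1, -0.8, -0.1]
width: 0.0868
grip_force: 0.0
```

```bash
cat > st.py <<'E'
from h import *
import json,sys
np.set_printoptions(precision=4,suppress=True)
s=r.read_state()
open('log.txt','a').write(json.dumps([list(map(float,s[k])) for k in('joint_positions','ee_pos','eef_rot')])+'\n')
if __name__=='__main__': print(s['time'],s['joint_positions'],s['ee_pos'],s['eef_rot'],s['ft_force'],s['width'],s['grip_force'])
E
python3 st.py
```

```text
2.05 [ 0.6287  0.5624 -0.2169  1.0195  0.1152  1.5701 -0.759 ] [ 0.6129 -0.3905  0.2829] [0.9832 0.1827 0.0001 0.0001] [-0.1476 -0.8127 -0.1248] 0.0867790424236393 0.0
```

Emit:
drive_tool(moves=[[[0,0,0,0.13,0.01,0,1],[0,0,0,0.13,0.01,0,1],[0,0,0,0.13,0.01,0,1]]])

```text
time: 2.35
ee_pos: [0.6117, -0.391, 0.284]
eef_rot: [0.964, 0.18, -0.02, -0.195]
ft_force: [0.9, -0.4, 1.2]
width: 0.0874
grip_force: 0.0
```

```bash
python3 st.py
```

```text
2.35 [ 0.6952  0.8892 -0.245   0.545  -0.0901  2.0083 -0.7163] [ 0.6117 -0.391   0.284 ] [ 0.9639  0.1802 -0.0202 -0.1948] [ 0.9096 -0.3565  1.1958] 0.08740731903363178 0.0
```

```bash
cat > kin.py <<'E'
from h import *
import json,itertools
from scipy.optimize import least_squares
np.set_printoptions(precision=4,suppress=True)
D=[json.loads(l) for l in open('log.txt')]
D.append([[1.18,.332,-.065,1.46,.022,1.35,-.088],[.225,-.583,.223],[.983,.183,0,0]])
def rots(q,s,off):
    ax='zyzyzyz'; M=R.identity(); o=[]
    for i in range(7):
        M=M*R.from_euler(ax[i],s[i]*q[i]); o.append(M)
    return o
def fitsigns():
    best=[]
    for s in itertools.product([1,-1],repeat=7):
        for k in range(4):
            E=R.from_euler('z',k*np.pi/2)
            e=sum((R.from_quat(d[2]).inv()*rots(d[0],s,0)[-1]*E).magnitude() for d in D)
            best.append((e,s,k))
    return sorted(best,key=lambda b:b[0])
if __name__=='__main__':
    B=fitsigns(); print(B[:4])
    s=B[0][1]
    A=[];b=[]
    for d in D:
        o=[m.as_matrix() for m in rots(d[0],s,0)]
        A.append(np.column_stack([[0,0,1],o[0][:,0],o[2][:,2],o[2][:,0],o[4][:,2],o[5][:,0],o[6][:,2]]));b.append(d[1])
    A=np.vstack(A);b=np.hstack(b)
    for c in([0,2,4,6],[0,2,3,4,6],[0,1,2,3,4,5,6]):
        x,res,rk,sv=np.linalg.lstsq(A[:,c],b,rcond=None); print(c,x,np.abs(A[:,c]@x-b).max(),sv)
E
python3 kin.py
```

```text
[(0.0010399533781621788, (-1, 1, -1, 1, -1, 1, -1), 1), (0.45394806869755217, (-1, 1, -1, 1, 1, 1, -1), 1), (0.7900807085633801, (-1, -1, -1, -1, -1, -1, -1), 1), (0.9583510895364046, (-1, -1, -1, -1, 1, -1, -1), 1)]
[0, 2, 4, 6] [0.1654 0.445  0.4803 0.2565] 0.04432796005482248 [2.9107 1.833  0.3542 0.2055]
[0, 2, 3, 4, 6] [ 0.1655  0.4677 -0.0215  0.4881  0.2869] 0.040574900666863645 [2.9771 2.4092 0.4538 0.321  0.1547]
[0, 1, 2, 3, 4, 5, 6] [ 0.2543  0.2925  0.3728 -0.1358  0.2923 -0.056   0.3617] 0.02624546104871381 [3.422  2.9789 0.4881 0.3393 0.1936 0.1481 0.0596]
```

Emit:
drive_tool(moves=[[[0.02,0,-0.03,-0.1,0.14,0.14,1],[0.02,0,-0.03,-0.1,0.14,0.14,1]]])

```text
time: 2.55
ee_pos: [0.6543, -0.4022, 0.3287]
eef_rot: [0.985, 0.066, 0.06, -0.146]
ft_force: [0.2, 0.6, 2.6]
width: 0.0869
grip_force: 0.0
```

```bash
python3 st.py
```

```text
2.55 [ 0.7107  0.7929 -0.2399  0.5963 -0.1448  1.8329 -0.9362] [ 0.6543 -0.4022  0.3287] [ 0.9853  0.0655  0.0597 -0.1463] [0.2377 0.5521 2.5787] 0.08687961170147616 0.0
```

Emit:
drive_tool(moves=[[[-0.03,0.02,-0.03,-0.14,0.14,0.14,1],[-0.03,0.02,-0.03,-0.14,0.14,0.14,1],[-0.03,0.02,0,-0.14,0,0.14,1]]])

```text
time: 2.85
ee_pos: [0.5552, -0.4806, 0.3723]
eef_rot: [0.985, -0.099, 0.141, -0.016]
ft_force: [0.4, 0.2, 0.8]
width: 0.087
grip_force: 0.0
```

```bash
python3 st.py
```

```text
2.85 [ 0.8638  0.4058 -0.1841  1.0861 -0.1133  1.4402 -1.0661] [ 0.5552 -0.4806  0.3723] [ 0.985  -0.0988  0.1408 -0.0158] [0.4401 0.2342 0.8498] 0.08702181031594194 0.0
```

Emit:
drive_tool(moves=[[[-0.03,0.03,-0.02,0.14,-0.14,0.14,1],[-0.03,0.03,-0.02,0.14,-0.14,0.14,1],[-0.03,0.03,0,0.14,-0.14,0.14,1]]])

```text
time: 3.15
ee_pos: [0.4409, -0.5395, 0.3797]
eef_rot: [0.964, -0.199, 0.016, -0.177]
ft_force: [0.6, -0.9, 1.6]
width: 0.0873
grip_force: 0.0
```

```bash
python3 st.py
```

```text
3.15 [ 1.0012  0.7172 -0.1138  0.6193 -0.2379  2.0074 -1.1494] [ 0.4409 -0.5395  0.3797] [ 0.9638 -0.1987  0.016  -0.177 ] [ 0.6169 -0.8789  1.5985] 0.08727962138746065 0.0
```

Emit:
drive_tool(moves=[[[0.0,0.03,0.02,0.14,-0.14,-0.14,1],[0,0.03,0.02,0.14,-0.14,-0.14,1],[0.03,0.03,0,0.14,0,-0.14,1]]])

```text
time: 3.45
ee_pos: [0.4285, -0.5549, 0.2576]
eef_rot: [0.956, -0.06, 0.017, -0.288]
ft_force: [2.5, 0.3, -1.7]
width: 0.0867
grip_force: 0.0
```

```bash
python3 st.py
cat > k2.py <<'E'
from kin import *
s=(-1,1,-1,1,-1,1,-1)
A=[];b=[];W=[]
for d in D:
    o=[m.as_matrix() for m in rots(d[0],s,0)]
    A.append(np.column_stack([[0,0,1],o[0][:,0],o[0][:,1],o[2][:,2],o[2][:,0],o[2][:,1],o[3][:,0],o[4][:,2],o[4][:,0],o[4][:,1],o[5][:,0],o[5][:,1],o[6][:,2]]));b.append(d[1])
A=np.vstack(A);b=np.hstack(b)
for c in([0,3,7,12],[0,3,4,6,7,12],[0,3,4,6,7,10,12],[0,1,3,4,6,7,10,12],[0,2,3,5,7,9,12],list(range(13))):
    x,res,rk,sv=np.linalg.lstsq(A[:,c],b,rcond=None); print(c,x,np.abs(A[:,c]@x-b).max(),sv[-1],rk)
E
python3 k2.py
```

```text
3.45 [ 1.1709  0.962  -0.4914  0.5682 -0.0561  2.0575 -0.9185] [ 0.4285 -0.5549  0.2576] [ 0.9557 -0.0602  0.0174 -0.2877] [ 2.5188  0.3269 -1.6659] 0.08672252428693589 0.0
[0, 3, 7, 12] [0.1739 0.4183 0.4933 0.2418] 0.0471290141453275 0.4055241413894839 4
[0, 3, 4, 6, 7, 12] [ 0.1044  0.4654 -0.0134 -0.0883  0.4892  0.3052] 0.044562137332338964 0.2265701777998894 6
[0, 3, 4, 6, 7, 10, 12] [ 0.1073  0.4891  0.0184 -0.0879  0.4997  0.0494  0.313 ] 0.04354812682855011 0.17910654765627623 7
[0, 1, 3, 4, 6, 7, 10, 12] [ 0.2379  0.175   0.371  -0.0654 -0.0032  0.3676 -0.0387  0.3009] 0.03582907868282484 0.12644774225189326 8
[0, 2, 3, 5, 7, 9, 12] [ 0.2582 -0.0217  0.4489 -0.0236  0.4898 -0.0003  0.352 ] 0.00010035039864159101 0.16465767288239183 7
[0, 1, 2, 3, 4, 5, 6, 7, 8, 9, 10, 11, 12] [ 0.2586  0.0007 -0.0214  0.4486  0.     -0.0242  0.0004  0.4893 -0.0001
  0.      0.0002  0.      0.3519] 3.617437365016629e-05 1.8098903706927113e-16 12
```

```bash
cat > ik.py <<'E'
from h import *
from scipy.optimize import least_squares
np.set_printoptions(precision=3,suppress=True)
lo=np.array([-2.6,-.5,-1.47,.16,-1.27,.06,-2.6]);hi=np.array([2.6,2.12,1.34,2.42,4.41,2.06,2.6])
s=(-1,1,-1,1,-1,1,-1)
Ez=R.from_euler('z',np.pi/2)
def fk(q):
    M=R.identity();o=[]
    for i,a in enumerate('zyzyzyz'): M=M*R.from_euler(a,s[i]*q[i]); o.append(M.as_matrix())
    p=np.array([0,0,.2582])-.0217*o[0][:,1]+.4489*o[2][:,2]-.0236*o[2][:,1]+.4898*o[4][:,2]-.0003*o[4][:,1]+.352*o[6][:,2]
    return p,M*Ez
def tool(yawdeg,roll):  # tool z = .707h-.707Z, roll 0: tool y in vertical plane upward, roll about tool z
    h=np.array([np.cos(np.radians(yawdeg)),np.sin(np.radians(yawdeg)),0]);Z=np.array([0,0,1.])
    z=(h-Z)/2**.5; y=(h+Z)/2**.5; x=np.cross(y,z)
    return R.from_matrix(np.column_stack([x,y,z]))*R.from_euler('z',roll,degrees=True)
def ik(p,Q,q0,w=.02,it=200):
    mid=(lo+hi)/2
    f=lambda q:np.r_[(fk(q)[0]-p)*10,(fk(q)[1].inv()*Q).as_rotvec()*3,w*(q-q0)*.1]
    o=least_squares(f,np.clip(q0,lo+.02,hi-.02),bounds=(lo+.01,hi-.01),max_nfev=it)
    q=o.x; return q,np.linalg.norm(fk(q)[0]-p),(fk(q)[1].inv()*Q).magnitude()
def marg(q): return np.minimum(q-lo,hi-q)
def many(p,Q,n=15,seed=0):
    rng=np.random.default_rng(seed);out=[]
    for _ in range(n):
        q,e,a=ik(p,Q,rng.uniform(lo,hi))
        if e<2e-3 and a<.01: out.append(q)
    return sorted(out,key=lambda q:-marg(q)[:6].min())
E
cat > a.py <<'E'
from ik import *
g=np.array([.582,-.307,.097])
def tcp(grip,Q): return grip+.0187*Q.as_matrix()[:,2]
for name,gr,yaws in[('A',g,[105.5]),('box',np.array([.562,.228,.17]),[107.5,-72.5]),('bench',np.array([.5,0,.1]),[105,75,45,0,-45])]:
  for yaw in yaws:
    for roll in(0,90,180,270):
        Q=tool(yaw,roll); S=many(tcp(gr,Q),Q,10)
        print(name,yaw,roll,len(S),*S[:3])
E
time python3 a.py
```

```text
A 105.5 0 3 [ 0.784  1.016 -0.319  0.913 -0.255  1.825  2.38 ] [ 0.708  1.001 -0.152  0.921 -0.369  1.837  2.442] [ 1.124  1.387 -1.46   0.879  0.637  1.955  1.934]
A 105.5 90 5 [ 1.     1.142 -0.87   0.891  0.148  1.839  0.595] [ 0.634  0.996  0.006  0.929 -0.475  1.853  0.928] [ 0.565  1.     0.153  0.936 -0.572  1.874  0.98 ]
A 105.5 180 7 [ 0.893  1.061 -0.575  0.902 -0.075  1.821 -0.859] [ 0.95   1.098 -0.724  0.896  0.036  1.827 -0.918] [ 0.765  1.011 -0.278  0.915 -0.284  1.827 -0.746]
A 105.5 270 8 [ 0.845  1.037 -0.458  0.907 -0.158  1.821 -2.385] [ 0.77   1.013 -0.288  0.915 -0.277  1.827 -2.321] [ 1.016  1.16  -0.922  0.89   0.189  1.844 -2.568]
box 107.5 0 2 [-0.23   0.49   0.198  1.628 -0.863  1.391  2.157] [ 0.814  1.07  -1.46   1.569  0.301  1.224  1.353]
box 107.5 90 5 [ 0.198  0.515 -0.359  1.602 -0.627  1.277  0.432] [-0.385  0.511  0.402  1.637 -0.944  1.444  0.638] [ 0.757  0.889 -1.257  1.571  0.05   1.184 -0.041]
box 107.5 180 5 [ 0.559  0.658 -0.873  1.581 -0.317  1.197 -1.352] [-0.008  0.489 -0.089  1.614 -0.748  1.329 -1.059] [ 0.703  0.799 -1.133  1.574 -0.0
[... 2633 characters left out ...]
.487  2.339 -1.26   0.797 -2.59 ] [-0.123  0.105  0.487  2.339 -1.26   0.797 -2.59 ]
bench 0 0 0
bench 0 90 0
bench 0 180 0
bench 0 270 0
bench -45 0 6 [ 0.076  0.161 -0.676  2.286  1.171  0.974 -2.201] [ 0.074  0.161 -0.674  2.286  1.17   0.974 -2.201] [-0.07   0.142 -0.528  2.293  1.148  0.952 -2.193]
bench -45 90 1 [-1.355  0.118  0.808  2.351  1.034  0.814  2.586]
bench -45 180 2 [-1.231  0.108  0.675  2.347  1.046  0.832  1.005] [-1.452  0.13   0.914  2.354  1.021  0.797  1.027]
bench -45 270 6 [ 0.125  0.169 -0.727  2.284  1.179  0.983 -0.633] [ 0.114  0.167 -0.716  2.285  1.177  0.981 -0.632] [-0.02   0.148 -0.578  2.29   1.155  0.959 -0.625]
real	0m29.720s
user	0m30.216s
sys	0m0.068s
```

```bash
cat > plan.py <<'E'
from ik import *
from st import s
import math
def plan(p1,Q1,n,jaw,p0=None,Q0=None):
    p0=np.array(s['ee_pos']) if p0 is None else p0; Q0=R.from_quat(s['eef_rot']) if Q0 is None else Q0
    rv=(Q0.inv()*Q1).as_rotvec(); Q=Q0; rows=[]
    for i in range(n):
        t=Q.inv().apply((p1-p0)/n); rows.append([round(float(v),4)+0.0 for v in t]+[round(float(v),3)+0.0 for v in rv/n]+[jaw]); Q=Q*R.from_rotvec(rv/n)
    print('now',s['time'],p0,'q',s['joint_positions'],'F',s['ft_force']); print('dist',np.linalg.norm(p1-p0),'rv',rv,'max',np.abs(rv/n).max())
    print(rows)
Y=105.5; g=np.array([.582,-.307,.097]); QA=tool(Y,180)
def tcp(grip,Q,back=0): return grip+(.0187-back)*Q.as_matrix()[:,2]
E
python3 - <<'E'
from plan import *
plan(tcp(g,QA,.13),QA,8,.7)
E
```

```text
now 3.45 [ 0.4285 -0.5549  0.2576] q [ 1.1709  0.962  -0.4914  0.5682 -0.0561  2.0575 -0.9185] F [ 2.5188  0.3269 -1.6659]
dist 0.2583677949657839 rv [ 0.1977 -0.25   -0.308 ] max 0.03849483376957926
[[0.019, -0.0144, 0.0218, 0.025, -0.031, -0.038, 0.7], [0.0202, -0.0131, 0.0215, 0.025, -0.031, -0.038, 0.7], [0.0213, -0.0118, 0.0212, 0.025, -0.031, -0.038, 0.7], [0.0224, -0.0104, 0.0208, 0.025, -0.031, -0.038, 0.7], [0.0234, -0.0091, 0.0203, 0.025, -0.031, -0.038, 0.7], [0.0244, -0.0076, 0.0198, 0.025, -0.031, -0.038, 0.7], [0.0252, -0.0062, 0.0192, 0.025, -0.031, -0.038, 0.7], [0.026, -0.0048, 0.0185, 0.025, -0.031, -0.038, 0.7]]
```

Emit:
drive_tool(moves=[[[0.019,-0.014,0.022,0.025,-0.031,-0.038,0.7],[0.02,-0.013,0.0215,0.025,-0.031,-0.038,0.7],[0.021,-0.012,0.021,0.025,-0.031,-0.038,0.7],[0.022,-0.01,0.021,0.025,-0.031,-0.038,0.7],[0.0235,-0.009,0.02,0.025,-0.031,-0.038,0.7],[0.0245,-0.008,0.02,0.025,-0.031,-0.038,0.7],[0.025,-0.006,0.019,0.025,-0.031,-0.038,0.7],[0.026,-0.005,0.0185,0.025,-0.031,-0.038,0.7],[0,0,0,0,0,0,0.7]]])

```text
time: 4.35
ee_pos: [0.5971, -0.3622, 0.1656]
eef_rot: [0.92, 0.121, -0.039, -0.37]
ft_force: [0.6, 1.6, -0.5]
width: 0.0613
grip_force: 0.0
```

Run:
```python
from plan import *
im=save('wrist','w0')
plan(tcp(g,QA,.13),QA,4,.7)
i=r.camera_info('wrist');T=np.array(i['T_tool_cam']);K=np.array(i['mtx'])
p=np.array(s['ee_pos']);Q=R.from_quat(s['eef_rot'])
h=np.array([np.cos(np.radians(Y)),np.sin(np.radians(Y)),0]);ym=np.array([-h[1],h[0],0]);Z=np.array([0,0,1.])
def w(P):
    c=np.linalg.inv(T)@np.append(Q.inv().apply(P-p),1); u=K@c[:3]; return u[:2]/u[2]
o=g+.077*h-.085*Z
print('T',T)
a=im[:,:,::-1].copy()
base=o-.017*h+.025*Z;u=(Z-h)/2**.5;pp=(h+Z)/2**.5
for d in(0,.112):
  for sy in(-1,1):
    for sp in(-1,1): cv2.circle(a,tuple(int(v) for v in w(base+d*u+.015*sy*ym+.015*sp*pp)),3,(0,255,0),-1)
for z in(0,.15):
  for sy in(-1,1): cv2.circle(a,tuple(int(v) for v in w(o-.017*h+z*Z+.056*sy*ym)),3,(0,0,255),-1)
cv2.imwrite('pics/w0a.png',a)
```

```text
now 4.35 [ 0.5971 -0.3622  0.1656] q [ 0.8107  1.1119 -0.417   0.5573 -0.1836  2.0569 -0.8406] F [ 0.5738  1.5851 -0.5202]
dist 0.023770710368521325 rv [ 0.0229 -0.0244  0.0011] max 0.006109109463312032
[[0.0002, 0.0021, -0.0055, 0.006, -0.006, 0.0, 0.7], [0.0002, 0.0021, -0.0056, 0.006, -0.006, 0.0, 0.7], [0.0001, 0.0021, -0.0056, 0.006, -0.006, 0.0, 0.7], [0.0001, 0.0021, -0.0056, 0.006, -0.006, 0.0, 0.7]]
T [[-0.0011 -0.9704 -0.2414  0.0639]
 [ 1.     -0.0012  0.0002  0.0002]
 [-0.0005 -0.2414  0.9704 -0.1625]
 [ 0.      0.      0.      1.    ]]
```

View pics/w0a.png

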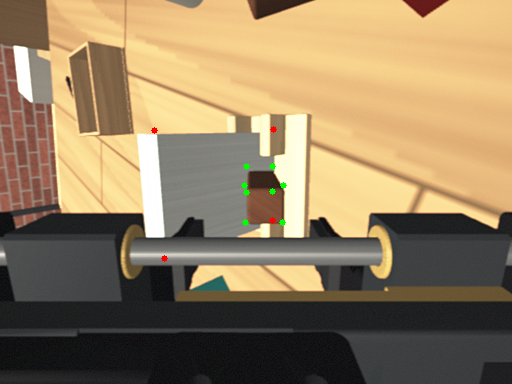

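The picture shows the handle end at (247–284, 190–223), within about 2 mm of my model. Next I advance onto the handle.

Run:
```python
from plan import *
plan(tcp(g,QA),QA,6,.7)
```

```text
now 4.4 [ 0.5958 -0.365   0.1669] q [ 0.8137  1.1102 -0.4156  0.5558 -0.1829  2.0576 -0.8408] F [0.1916 0.3856 0.438 ]
dist 0.11050072455981486 rv [ 0.026  -0.0268 -0.002 ] max 0.004467398966363299
[[-0.0001, 0.0007, 0.0184, 0.004, -0.004, 0.0, 0.7], [0.0, 0.0008, 0.0184, 0.004, -0.004, 0.0, 0.7], [0.0, 0.0009, 0.0184, 0.004, -0.004, 0.0, 0.7], [0.0001, 0.001, 0.0184, 0.004, -0.004, 0.0, 0.7], [0.0002, 0.0011, 0.0184, 0.004, -0.004, 0.0, 0.7], [0.0003, 0.0011, 0.0184, 0.004, -0.004, 0.0, 0.7]]
```

Emit:
drive_tool(moves=[[[0,0.001,0.018,0.004,-0.004,0,0.7],[0,0.001,0.018,0.004,-0.004,0,0.7],[0,0.001,0.018,0.004,-0.004,0,0.7],[0,0.001,0.018,0.004,-0.004,0,0.7],[0,0.001,0.018,0.004,-0.004,0,0.7],[0,0,0,0,0,0,0.7]]])

```text
time: 5.0
ee_pos: [0.5796, -0.3109, 0.0994]
eef_rot: [0.918, 0.12, -0.048, -0.376]
ft_force: [-0.1, -0.2, -0.1]
width: 0.0611
grip_force: 0.0
```

Run:
```python
from plan import *
plan(tcp(g,QA),QA,2,.7)
```

```text
now 5.0 [ 0.5796 -0.3109  0.0994] q [ 0.8406  1.0365 -0.4317  0.8608 -0.1746  1.8565 -0.8111] F [-0.1337 -0.1826 -0.0853]
dist 0.022811086366272996 rv [ 0.0082 -0.0095 -0.0061] max 0.00474990754693352
[[0.0015, -0.0004, 0.0113, 0.004, -0.005, -0.003, 0.7], [0.0016, -0.0003, 0.0113, 0.004, -0.005, -0.003, 0.7]]
```

Emit:
drive_tool(moves=[[[0.0015,0,0.011,0.004,-0.005,-0.003,0.7],[0.0015,0,0.011,0.004,-0.005,-0.003,0.7],[0,0,0,0,0,0,0.7],[0,0,0,0,0,0,0],[0,0,0,0,0,0,0],[0,0,0,0,0,0,0],[0,0,0,0,0,0,0],[0,0,0,0,0,0,0]]], squeeze=60)

```text
time: 5.8
ee_pos: [0.5798, -0.2956, 0.0849]
eef_rot: [0.916, 0.125, -0.051, -0.378]
ft_force: [-0.5, -0.8, 0.1]
width: 0.0294
grip_force: 60.0
```

Run:
```python
from plan import *
print(s['width'],s['grip_force'])
p=np.array(s['ee_pos']);Q=R.from_quat(s['eef_rot'])
plan(p+[0,0,.13],QA,8,0)
```

```text
0.02938979078728911 59.98496803455055
now 5.8 [ 0.5798 -0.2956  0.0849] q [ 0.8342  1.0352 -0.4364  0.9012 -0.1729  1.8243 -0.8056] F [-0.5433 -0.8475  0.1184]
dist 0.13 rv [ 0.002  -0.0009  0.0014] max 0.0002519748877580586
[[0.0, -0.0115, -0.0115, 0.0, 0.0, 0.0, 0], [0.0, -0.0115, -0.0115, 0.0, 0.0, 0.0, 0], [0.0, -0.0115, -0.0115, 0.0, 0.0, 0.0, 0], [0.0, -0.0115, -0.0115, 0.0, 0.0, 0.0, 0], [0.0, -0.0115, -0.0115, 0.0, 0.0, 0.0, 0], [0.0, -0.0115, -0.0115, 0.0, 0.0, 0.0, 0], [0.0, -0.0115, -0.0115, 0.0, 0.0, 0.0, 0], [0.0, -0.0115, -0.0115, 0.0, 0.0, 0.0, 0]]
```

Emit:
drive_tool(moves=[[[0,-0.01,-0.01,0,0,0,0],[0,-0.01,-0.01,0,0,0,0],[0,-0.01,-0.01,0,0,0,0],[0,-0.01,-0.01,0,0,0,0],[0,-0.01,-0.01,0,0,0,0],[0,0,0,0,0,0,0]]])

```text
time: 6.4
ee_pos: [0.5805, -0.2957, 0.1585]
eef_rot: [0.916, 0.126, -0.049, -0.377]
ft_force: [0.7, 0.5, -4.7]
width: 0.0296
grip_force: 60.0
```

Run:
```python
from plan import *
print(s['width'],s['grip_force'],s['torque'])
plan(np.array([.53,-.1,.30]),QA,10,0)
```

```text
0.029576377774301922 59.97786456719041 [-1.754  -0.525  -0.0186]
now 6.4 [ 0.5805 -0.2957  0.1585] q [ 0.8316  0.973  -0.4489  0.8535 -0.2002  1.917  -0.8533] F [ 0.7461  0.5083 -4.6785]
dist 0.2467109100037704 rv [ 0.0045 -0.0029  0.0034] max 0.000448967459989413
[[0.0004, -0.0243, 0.0042, 0.0, 0.0, 0.0, 0], [0.0004, -0.0243, 0.0042, 0.0, 0.0, 0.0, 0], [0.0004, -0.0243, 0.0042, 0.0, 0.0, 0.0, 0], [0.0004, -0.0243, 0.0042, 0.0, 0.0, 0.0, 0], [0.0004, -0.0243, 0.0042, 0.0, 0.0, 0.0, 0], [0.0004, -0.0243, 0.0042, 0.0, 0.0, 0.0, 0], [0.0004, -0.0243, 0.0042, 0.0, 0.0, 0.0, 0], [0.0004, -0.0243, 0.0042, 0.0, 0.0, 0.0, 0], [0.0004, -0.0243, 0.0043, 0.0, 0.0, 0.0, 0], [0.0004, -0.0243, 0.0043, 0.0, 0.0, 0.0, 0]]
```

Emit:
drive_tool(moves=[[[0,-0.015,0,0,0,0,0],[0,-0.025,0.004,0,0,0,0],[0,-0.026,0.005,0,0,0,0],[0,-0.026,0.005,0,0,0,0],[0,-0.026,0.005,0,0,0,0],[0,-0.026,0.005,0,0,0,0],[0,-0.026,0.005,0,0,0,0],[0,-0.026,0.005,0,0,0,0],[0.001,-0.025,0.005,0,0,0,0],[0.001,-0.015,0.003,0,0,0,0]]])

```text
time: 7.4
ee_pos: [0.5283, -0.1035, 0.2935]
eef_rot: [0.916, 0.126, -0.051, -0.378]
ft_force: [0.9, -0.4, -4.3]
width: 0.0296
grip_force: 60.0
```

Emit:
drive_tool(moves=[[[0,0,0,0,0,-0.05,0],[0,0,0,0,0,-0.1,0],[0,0,0,0,0,-0.14,0],[0,0,0,0,0,-0.145,0],[0,0,0,0,0,-0.145,0],[0,0,0,0,0,-0.145,0],[0,0,0,0,0,-0.145,0],[0,0,0,0,0,-0.145,0],[0,0,0,0,0,-0.145,0],[0,0,0,0,0,-0.145,0]]])

```text
time: 8.4
ee_pos: [0.5286, -0.1057, 0.2918]
eef_rot: [0.65, 0.657, 0.19, -0.331]
ft_force: [0.4, 0.8, -4.9]
width: 0.0297
grip_force: 60.0
```

```bash
python3 st.py
```

```text
8.4 [ 0.9985  0.6261 -0.843   1.2823 -0.2456  1.781   0.1764] [ 0.5286 -0.1057  0.2918] [ 0.6498  0.6571  0.1902 -0.3312] [ 0.366   0.8387 -4.9192] 0.02966193696416254 59.98304447159171
```

Emit:
drive_tool(moves=[[[0,0,0,0,0,-0.145,0],[0,0,0,0,0,-0.145,0],[0,0,0,0,0,-0.145,0],[0,0,0,0,0,-0.145,0],[0,0,0,0,0,-0.145,0],[0,0,0,0,0,-0.145,0],[0,0,0,0,0,-0.145,0],[0,0,0,0,0,-0.145,0],[0,0,0,0,0,-0.145,0],[0,0,0,0,0,-0.145,0]]])

```text
time: 9.4
ee_pos: [0.5285, -0.1058, 0.2918]
eef_rot: [0.051, 0.923, 0.362, -0.122]
ft_force: [1.1, 0.9, -5.0]
width: 0.0299
grip_force: 60.0
```

Run:
```python
from plan import *
plan(np.array([.53,-.1,.30]),tool(Y,0),4,0)
im=cv2.imread('pics/t0.png'); cv2.imwrite('pics/box.png',cv2.resize(im[150:240,110:210],(660,594),interpolation=2))
```

```text
now 9.4 [ 0.5285 -0.1058  0.2918] q [ 1.1534  0.7792 -1.1874  1.273  -0.0387  1.7718  1.4599] F [ 1.0897  0.9206 -5.0176]
dist 0.01020602557617123 rv [-0.0016  0.0007 -0.3803] max 0.09507643553862573
[[0.0002, 0.0025, -0.0005, 0.0, 0.0, -0.095, 0], [-0.0001, 0.0025, -0.0005, 0.0, 0.0, -0.095, 0], [-0.0003, 0.0025, -0.0005, 0.0, 0.0, -0.095, 0], [-0.0005, 0.0024, -0.0005, 0.0, 0.0, -0.095, 0]]
```

View pics/box.png

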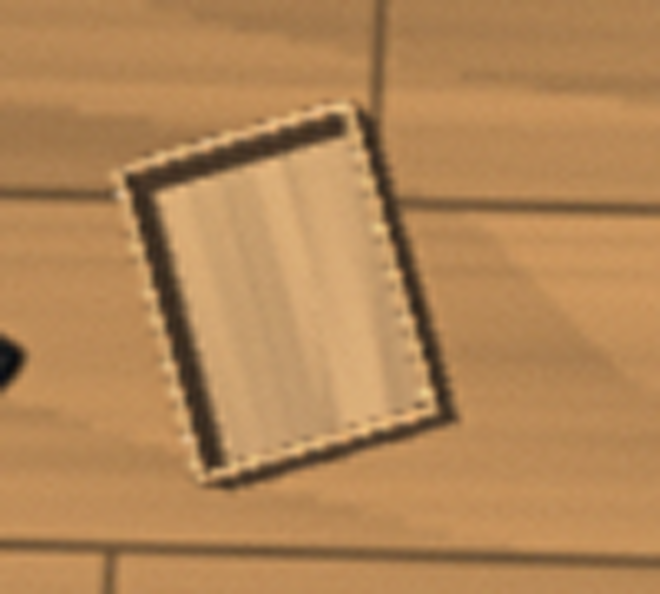

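Run:
```python
from h import *
np.set_printoptions(precision=4,suppress=True)
L=[(115,177),(357,103),(440,412),(203,483)]
P=np.array([at_z('top',(110+x/6.6-.42,150+y/6.6-.42),.07)[:2] for x,y in L]); a=P[0]+P[3]-P[1]-P[2]; b=P[0]+P[1]-P[2]-P[3]
print(P.mean(0),np.linalg.norm(a)/2,np.linalg.norm(b)/2,np.degrees(np.arctan2(a[1],a[0])),np.degrees(np.arctan2(b[1],b[0]))+90)
for c in('top','side'): 
  for z in(0,): print(c,[(at_z(c,d['at'],z),d['conf']) for d in r.place_of(c,'box')[:1]])
```

```text
[0.5633 0.2318] 0.12669616510384463 0.164659270296743 108.46316055863397 108.24827538992436
top [(array([0.5688, 0.2351, 0.    ]), 0.7)]
side [(array([0.5603, 0.2328, 0.    ]), 0.75)]
```

Emit:
drive_tool(moves=[[[0,0.003,0,0,0,-0.13,0],[0,0.003,0,0,0,-0.11,0],[0,0.003,0,0,0,-0.09,0],[0,0.002,0,0,0,-0.05,0],[0,0,0,0,0,0,0],[0,0,0,0,0,0,0]]])

```text
time: 10.1
ee_pos: [0.5289, -0.0975, 0.2996]
eef_rot: [-0.12, 0.916, 0.378, -0.053]
ft_force: [-0.7, 0.2, -4.3]
width: 0.0296
grip_force: 60.0
```

```bash
cat > boxpose.py <<'E'
from plan import *
YB=107.5; BX=np.array([.562,.228]); 
def pose(h_rim,yaw=YB,xy=BX):
    Q=tool(yaw,0);h=np.array([np.cos(np.radians(yaw)),np.sin(np.radians(yaw)),0])
    return tcp(np.array([xy[0],xy[1],h_rim+.094])-.010*h,Q),Q
E
python3 - <<'E'
from boxpose import *
p,Q=pose(.07+.08)
plan(p,Q,10,0)
E
```

```text
now 10.1 [ 0.5289 -0.0975  0.2996] q [ 1.1789  0.8225 -1.2881  1.2728  0.0171  1.7744  1.7637] F [-0.69    0.1972 -4.3023]
dist 0.33726183945599253 rv [-0.0016  0.025  -0.0344] max 0.0034378024487666282
[[-0.0117, 0.0171, 0.0266, 0.0, 0.003, -0.003, 0], [-0.0118, 0.017, 0.0266, 0.0, 0.003, -0.003, 0], [-0.012, 0.017, 0.0266, 0.0, 0.003, -0.003, 0], [-0.0121, 0.0169, 0.0265, 0.0, 0.003, -0.003, 0], [-0.0122, 0.0169, 0.0265, 0.0, 0.003, -0.003, 0], [-0.0123, 0.0169, 0.0265, 0.0, 0.003, -0.003, 0], [-0.0125, 0.0168, 0.0265, 0.0, 0.003, -0.003, 0], [-0.0126, 0.0168, 0.0264, 0.0, 0.003, -0.003, 0], [-0.0127, 0.0167, 0.0264, 0.0, 0.003, -0.003, 0], [-0.0128, 0.0167, 0.0264, 0.0, 0.003, -0.003, 0]]
```

```bash
sed -i 's/YB=107.5; BX=np.array(\[.562,.228\])/YB=108.2; BX=np.array([.563,.231])/' boxpose.py
python3 - <<'E'
from boxpose import *
p,Q=pose(.07+.08)
plan(p,Q,10,0)
E
```

```text
now 10.1 [ 0.5289 -0.0975  0.2996] q [ 1.1789  0.8225 -1.2881  1.2728  0.0171  1.7744  1.7637] F [-0.69    0.1972 -4.3023]
dist 0.3402660188071758 rv [-0.0015  0.0337 -0.043 ] max 0.004302387823457718
[[-0.0119, 0.0173, 0.0268, 0.0, 0.003, -0.004, 0], [-0.012, 0.0172, 0.0268, 0.0, 0.003, -0.004, 0], [-0.0122, 0.0172, 0.0267, 0.0, 0.003, -0.004, 0], [-0.0124, 0.0171, 0.0267, 0.0, 0.003, -0.004, 0], [-0.0125, 0.017, 0.0267, 0.0, 0.003, -0.004, 0], [-0.0127, 0.017, 0.0266, 0.0, 0.003, -0.004, 0], [-0.0129, 0.0169, 0.0266, 0.0, 0.003, -0.004, 0], [-0.013, 0.0169, 0.0265, 0.0, 0.003, -0.004, 0], [-0.0132, 0.0168, 0.0265, 0.0, 0.003, -0.004, 0], [-0.0133, 0.0167, 0.0264, 0.0, 0.003, -0.004, 0]]
```

Emit:
drive_tool(moves=[[[-0.007,0.01,0.015,0,0.003,-0.004,0],[-0.012,0.017,0.027,0,0.003,-0.004,0],[-0.012,0.017,0.027,0,0.003,-0.004,0],[-0.0125,0.017,0.027,0,0.003,-0.004,0],[-0.0125,0.017,0.027,0,0.003,-0.004,0],[-0.0125,0.017,0.0265,0,0.003,-0.004,0],[-0.013,0.017,0.0265,0,0.003,-0.004,0],[-0.013,0.017,0.0265,0,0.003,-0.004,0],[-0.013,0.017,0.0265,0,0.003,-0.004,0],[-0.007,0.01,0.015,0,0.003,-0.004,0]]])

```text
time: 11.1
ee_pos: [0.5566, 0.2097, 0.2367]
eef_rot: [-0.147, 0.912, 0.377, -0.06]
ft_force: [0.2, -0.9, -5.2]
width: 0.0294
grip_force: 60.0
```

Emit:
drive_tool(moves=[[[-0.005,0.008,0.012,0,0,0,0],[-0.005,0.007,0.012,0,0,0,0],[0,0,0,0,0,0,0],[0,0,0,0,0,0,0]]])

```text
time: 11.5
ee_pos: [0.5594, 0.2351, 0.2306]
eef_rot: [-0.146, 0.913, 0.377, -0.058]
ft_force: [1.0, -0.6, -4.2]
width: 0.0298
grip_force: 60.0
```

```bash
cat > chk.py <<'E'
from boxpose import *
import sys
def overlay(name,hrim):
    a=save('side',name+'s')[:,:,::-1].copy(); b=save('top',name+'t')[:,:,::-1].copy()
    p=np.array(s['ee_pos']);Q=R.from_quat(s['eef_rot']).as_matrix()
    # mould axes from tool (held, roll0 flipped): handle dir u=-z ; mould y = ?
    u=-Q[:,2]; yt=Q[:,1]; # tool y=(h+Z)/rt2 ; mould x=-Z', mould z=-h'
    Zp=(u+yt)/2**.5; hp=(yt-u)/2**.5; xm=-Zp; zm=-hp; ym=np.cross(zm,xm)
    grip=p-.0187*Q[:,2]; o=grip+.077*xm-.085*zm
    print('face',o+.017*xm+.075*zm,'tilt deg',np.degrees(np.arccos(Zp[2])),'head',np.degrees(np.arctan2(hp[1],hp[0])))
    for im,c in((a,'side'),(b,'top')):
        C=[o+i*.017*xm+j*.056*ym+k*zm for i in(-1,1) for j in(-1,1) for k in(0,.15)]
        for k,(x,y) in enumerate(proj(c,C)): cv2.circle(im,(int(round(x)),int(round(y))),1,(0,255,0) if k<4 else (0,0,255),-1)
    (x,y),=proj('side',[p]);x=int(x);y=int(y);A=cv2.resize(a[max(0,y-60):y+90,max(0,x-70):x+70],(560,600),interpolation=2)
    cv2.imwrite(f'pics/{name}.png',A)
overlay(sys.argv[1],0)
E
python3 chk.py b0
python3 - <<'E'
from boxpose import *
p,Q=pose(.07+.06)
plan(p,Q,3,0)
E
```

```text
face [0.5607 0.2319 0.1498] tilt deg 0.22648658454765094 head 108.05016292094427
now 11.6 [0.5599 0.2344 0.2307] q [ 0.7717  0.8058 -1.2942  1.4999 -0.0142  1.2942  1.508 ] F [ 0.4565 -0.4692 -5.1763]
dist 0.020044087199828302 rv [-0.0022  0.0052 -0.0001] max 0.0017409722592329655
[[-0.0006, -0.0049, 0.0045, -0.001, 0.002, 0.0, 0], [-0.0006, -0.0049, 0.0045, -0.001, 0.002, 0.0, 0], [-0.0006, -0.0049, 0.0045, -0.001, 0.002, 0.0, 0]]
```

View pics/b0.png

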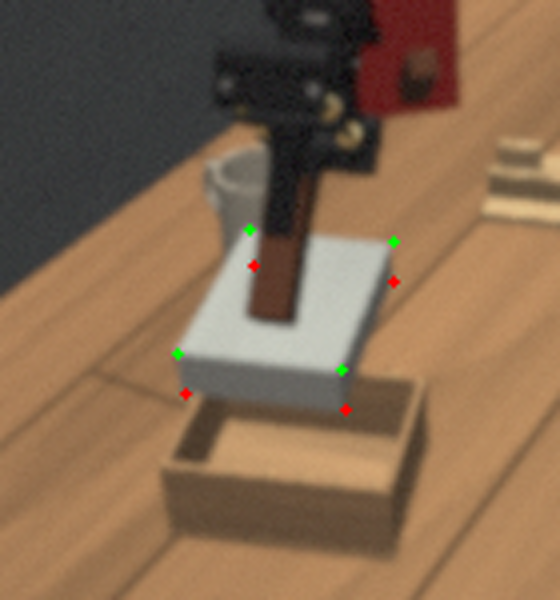

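The mould is inverted, matches the model within about 2 mm, and sits centred over the box. Next: down to 60 mm above the rim, then the first rap.

Emit:
drive_tool(moves=[[[-0.0005,-0.005,0.0045,0,0.002,0,0],[-0.0005,-0.005,0.0045,0,0.002,0,0],[-0.0005,-0.005,0.0045,0,0.001,0,0],[0,0,0,0,0,0,0],[0,-0.0247,0.0247,0,0,0,0],[0,-0.0283,0.0283,0,0,0,0],[0,0.0106,-0.0106,0,0,0,0],[0,0,0,0,0,0,0]]])

```text
time: 12.4
ee_pos: [0.5616, 0.236, 0.1525]
eef_rot: [-0.148, 0.912, 0.378, -0.06]
ft_force: [0.0, -0.4, -4.4]
width: 0.0297
grip_force: 60.0
```

```bash
python3 - <<'E'
from boxpose import *
p,Q=pose(.07+.06)
plan(p,Q,3,0);print(s['grip_force'],s['width'])
E
python3 chk.py b1
```

```text
now 12.4 [0.5616 0.236  0.1525] q [ 0.7432  0.8889 -1.2317  1.5561  0.0394  1.1968  1.56  ] F [ 0.001  -0.3569 -4.3631]
dist 0.05826666379038879 rv [-0.0006  0.0002  0.0035] max 0.0011508983519635516
[[0.0, 0.0132, -0.0142, 0.0, 0.0, 0.001, 0], [0.0, 0.0132, -0.0142, 0.0, 0.0, 0.001, 0], [0.0001, 0.0133, -0.0142, 0.0, 0.0, 0.001, 0]]
59.958431124687195 0.02967006080475695
face [0.5628 0.233  0.0718] tilt deg 0.153684201359504 head 108.33005595590993
```

Emit:
drive_tool(moves=[[[0,0.014,-0.014,0,0,0,0],[0,0.0145,-0.0145,0,0,0,0],[0,0.0145,-0.0145,0,0,0,0],[0,0,0,0,0,0,0],[0,0,0,0,0,0,0]]])

```text
time: 13.0
ee_pos: [0.5613, 0.235, 0.2119]
eef_rot: [-0.147, 0.913, 0.377, -0.06]
ft_force: [-0.5, -0.8, -5.6]
width: 0.0299
grip_force: 60.0
```

```bash
python3 - <<'E'
from boxpose import *
p,Q=pose(.07+.06)
plan(p,Q,3,0)
print(np.mean([(save('side','tmp'),r.read_state()['ft_force'])[1] for _ in range(4)],axis=0))
for c in('side','top'):
    r.camera(c); print([(at_z(c,d['at'],.02),d['conf']) for d in r.place_of(c,'bar0')[:3]])
E
python3 chk.py b2
```

```text
now 13.0 [0.5613 0.235  0.2119] q [ 0.7595  0.8267 -1.277   1.5091  0.0003  1.2761  1.5208] F [-0.4867 -0.84   -5.6396]
dist 0.0016133360428393286 rv [-0.0031 -0.0001  0.0023] max 0.001030148728081026
[[-0.0001, -0.0005, 0.0, -0.001, 0.0, 0.001, 0], [-0.0001, -0.0005, 0.0, -0.001, 0.0, 0.001, 0], [-0.0001, -0.0005, 0.0, -0.001, 0.0, 0.001, 0]]
[-0.2128  0.0003 -5.0866]
[]
[]
face [0.562  0.2319 0.1304] tilt deg 0.08345125210447962 head 108.30309417741675
```

View pics/b2.png

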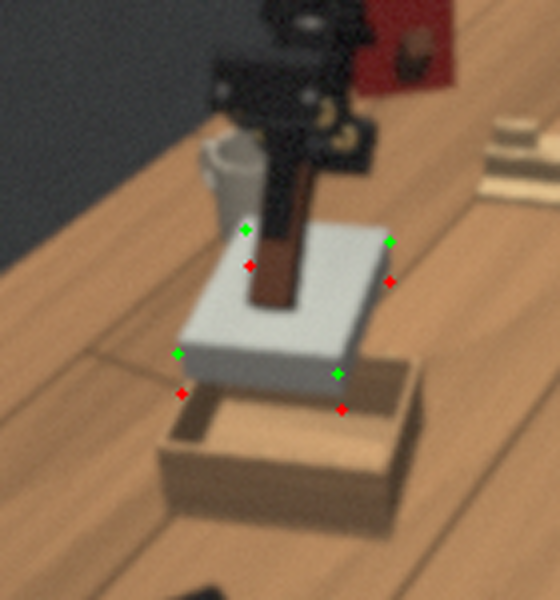

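The bars are still in: the weight is unchanged and the box is empty. I'll rap harder, from 75 mm at 0.5 m/s.

Emit:
drive_tool(moves=[[[0,0.0085,-0.0085,0,0,0,0],[0,0,0,0,0,0,0],[0,-0.0283,0.0283,0,0,0,0],[0,-0.0354,0.0354,0,0,0,0],[0,0.0177,-0.0177,0,0,0,0],[0,0.0177,-0.0177,0,0,0,0],[0,0.0177,-0.0177,0,0,0,0],[0,0,0,0,0,0,0],[0,0,0,0,0,0,0]]])

```text
time: 14.4
ee_pos: [0.5612, 0.235, 0.2085]
eef_rot: [-0.147, 0.913, 0.377, -0.06]
ft_force: [-0.3, 0.6, -3.2]
width: 0.0297
grip_force: 60.0
```

```bash
python3 - <<'E'
from boxpose import *
p,Q=pose(.07+.06)
plan(p,Q,3,0)
print(np.mean([(save('side','tmp'),r.read_state()['ft_force'])[1] for _ in range(6)],axis=0))
a=cv2.imread('pics/b2s.png').astype(int);b=cv2.imread('pics/tmp.png').astype(int)
d=np.abs(a-b).sum(2)[240:300,170:250]; print('interior box diff',(d>60).sum())
for c in('side','top'):
    r.camera(c); print([(d['at'],d['conf']) for d in r.place_of(c,'bar0')[:3]])
E
python3 chk.py b3
```

```text
now 14.4 [0.5612 0.235  0.2085] q [ 0.7586  0.8301 -1.2741  1.5122  0.0019  1.2716  1.5233] F [-0.3178  0.6352 -3.1956]
dist 0.002619155075091284 rv [-0.0026 -0.0004  0.0021] max 0.0008637816814338145
[[-0.0001, 0.0003, -0.0008, -0.001, 0.0, 0.001, 0], [-0.0001, 0.0003, -0.0008, -0.001, 0.0, 0.001, 0], [-0.0001, 0.0003, -0.0008, -0.001, 0.0, 0.001, 0]]
[ 0.0427  0.3511 -3.3968]
interior box diff 413
[([202.1, 265.3], 0.66), ([203.9, 252.3], 0.65)]
[([147.5, 190.1], 0.57)]
face [0.562  0.232  0.1276] tilt deg 0.08988521964281689 head 108.3057585615777
```

View pics/b3.png

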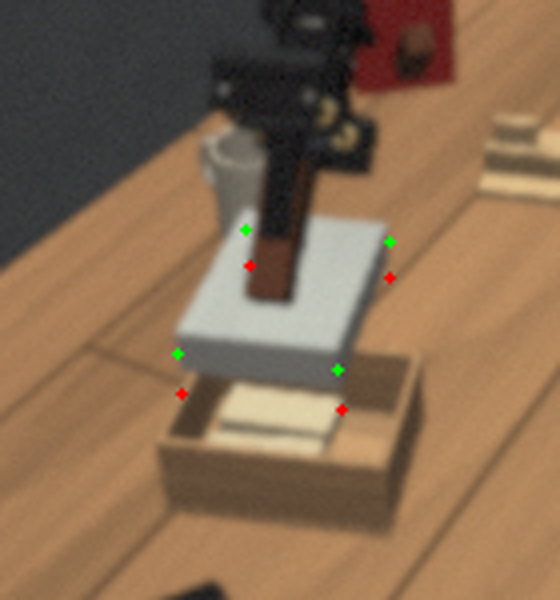

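Both bars lie in the box at (202,265) and (204,252), and the weight has dropped. The mould slid about 8 mm up the handle. Next I take it to the free bench at about (0.5, 0).

Run:
```python
from boxpose import *
p0,Q0=pose(.165)
p,Q=pose(.10,105,np.array([.50,.0]))
plan(p0,Q0,2,0)
plan(p,Q,10,0,p0,Q0)
for k,q in enumerate(many(p,Q,8)): print(q)
```

```text
now 15.0 [0.561  0.2351 0.2085] q [ 0.7586  0.8305 -1.2742  1.5121  0.0014  1.2722  1.523 ] F [-0.7274  0.7246 -3.0419]
dist 0.03726860830590295 rv [-0.0017 -0.001   0.0015] max 0.0008336123088756688
[[-0.0003, 0.0127, -0.0137, -0.001, -0.001, 0.001, 0], [-0.0003, 0.0127, -0.0136, -0.001, -0.001, 0.001, 0]]
now 15.0 [0.562  0.2341 0.2458] q [ 0.7586  0.8305 -1.2742  1.5121  0.0014  1.2722  1.523 ] F [-0.7274  0.7246 -3.0419]
dist 0.24801118033990754 rv [ 0.     -0.0395  0.0395] max 0.003949229278362989
[[0.0132, -0.0187, -0.0095, 0.0, -0.004, 0.004, 0], [0.0131, -0.0188, -0.0096, 0.0, -0.004, 0.004, 0], [0.013, -0.0188, -0.0096, 0.0, -0.004, 0.004, 0], [0.0128, -0.0189, -0.0097, 0.0, -0.004, 0.004, 0], [0.0127, -0.0189, -0.0097, 0.0, -0.004, 0.004, 0], [0.0126, -0.019, -0.0098, 0.0, -0.004, 0.004, 0], [0.0125, -0.019, -0.0098, 0.0, -0.004, 0.004, 0], [0.0124, -0.0191, -0.0099, 0.0, -0.004, 0.004, 0], [0.0123, -0.0191, -0.0099, 0.0, -0.004, 0.004, 0], [0.0122, -0.0192, -0.01, 0.0, -0.004, 0.004, 0]]
[ 0.7536  0.4795 -0.5482  1.6364 -0.4414  1.4937  2.1683]
[-0.0019  0.4397  0.4118  1.6809 -0.7512  1.6395  2.4332]
```

Emit:
drive_tool(moves=[[[0,0.013,-0.0135,0,0,0,0],[0,0.013,-0.0135,0,0,0,0],[0.013,-0.0187,-0.0095,0,-0.004,0.004,0],[0.013,-0.0188,-0.0096,0,-0.004,0.004,0],[0.013,-0.0188,-0.0096,0,-0.004,0.004,0],[0.013,-0.0189,-0.0097,0,-0.004,0.004,0],[0.0127,-0.0189,-0.0097,0,-0.004,0.004,0],[0.0126,-0.019,-0.0098,0,-0.004,0.004,0],[0.0125,-0.019,-0.0098,0,-0.004,0.004,0],[0.0124,-0.019,-0.0099,0,-0.004,0.004,0]]])

```text
time: 16.0
ee_pos: [0.5118, 0.0488, 0.1961]
eef_rot: [-0.126, 0.916, 0.378, -0.051]
ft_force: [0.5, -1.1, -2.9]
width: 0.0294
grip_force: 60.0
```

Emit:
drive_tool(moves=[[[0.0123,-0.019,-0.0099,0,-0.004,0.004,0],[0.0122,-0.019,-0.01,0,-0.004,0.004,0],[0,0,0,0,0,0,0],[0,0,0,0,0,0,0]]])

```text
time: 16.4
ee_pos: [0.4995, 0.0034, 0.1831]
eef_rot: [-0.121, 0.916, 0.379, -0.049]
ft_force: [-0.4, 0.5, -2.9]
width: 0.03
grip_force: 60.0
```

```bash
python3 - <<'E'
from boxpose import *
p,Q=pose(.01,105,np.array([.50,.0]))
plan(p,Q,10,0)
E
python3 chk.py c0
```

```text
now 16.4 [0.4995 0.0034 0.1831] q [ 1.2071  0.825  -1.2914  1.6132  0.0226  1.4454  1.7786] F [-0.3777  0.4587 -2.9248]
dist 0.0923367288237904 rv [-0.0022  0.0018  0.001 ] max 0.0002240451957032725
[[0.0001, -0.0065, 0.0065, 0.0, 0.0, 0.0, 0], [0.0001, -0.0065, 0.0065, 0.0, 0.0, 0.0, 0], [0.0001, -0.0065, 0.0065, 0.0, 0.0, 0.0, 0], [0.0001, -0.0065, 0.0065, 0.0, 0.0, 0.0, 0], [0.0001, -0.0065, 0.0065, 0.0, 0.0, 0.0, 0], [0.0001, -0.0065, 0.0065, 0.0, 0.0, 0.0, 0], [0.0001, -0.0065, 0.0065, 0.0, 0.0, 0.0, 0], [0.0, -0.0065, 0.0065, 0.0, 0.0, 0.0, 0], [0.0, -0.0065, 0.0065, 0.0, 0.0, 0.0, 0], [0.0, -0.0065, 0.0065, 0.0, 0.0, 0.0, 0]]
face [0.5006 0.0001 0.1023] tilt deg 0.17138765395043376 head 104.9685869800185
```

View pics/c0.png

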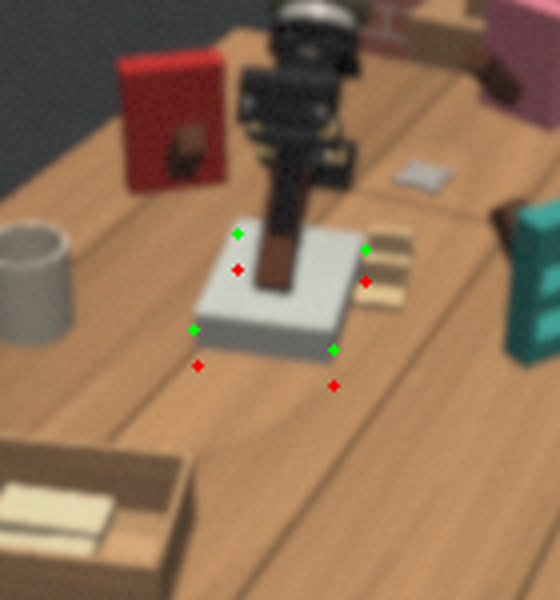

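The mould is held level over free bench, and both bars are visible in the box. I'll lower it.

Emit:
drive_tool(moves=[[[0,-0.0065,0.0065,0,0,0,0],[0,-0.009,0.009,0,0,0,0],[0,-0.009,0.009,0,0,0,0],[0,-0.009,0.009,0,0,0,0],[0,-0.009,0.009,0,0,0,0],[0,-0.009,0.009,0,0,0,0],[0,-0.0065,0.0065,0,0,0,0],[0,-0.005,0.005,0,0,0,0],[0,-0.002,0.002,0,0,0,0],[0,0,0,0,0,0,0]]])

```text
time: 17.5
ee_pos: [0.4988, 0.0036, 0.0896]
eef_rot: [-0.121, 0.916, 0.379, -0.05]
ft_force: [-0.6, -1.1, -3.5]
width: 0.0294
grip_force: 60.0
```

Emit:
drive_tool(moves=[[[0,-0.001,0.001,0,0,0,0],[0,-0.001,0.001,0,0,0,0],[0,-0.001,0.001,0,0,0,0],[0,0,0,0,0,0,0]]])

```text
time: 17.9
ee_pos: [0.4988, 0.0035, 0.0854]
eef_rot: [-0.121, 0.916, 0.379, -0.05]
ft_force: [-0.4, -0.7, -3.0]
width: 0.0298
grip_force: 60.0
```

Run:
```python
from boxpose import *
p,Q=pose(0,105,np.array([.50,.0]))
plan(p,Q,10,0)
```

```text
now 17.9 [0.4988 0.0035 0.0854] q [ 1.1622  0.9326 -1.1949  1.6713  0.1082  1.3185  1.8322] F [-0.4141 -0.6888 -3.0158]
dist 0.004608229344149927 rv [-0.0018 -0.0004  0.001 ] max 0.00018486211873412826
[[0.0, -0.0004, 0.0003, 0.0, 0.0, 0.0, 0], [0.0, -0.0004, 0.0003, 0.0, 0.0, 0.0, 0], [0.0, -0.0004, 0.0003, 0.0, 0.0, 0.0, 0], [0.0, -0.0004, 0.0003, 0.0, 0.0, 0.0, 0], [0.0, -0.0004, 0.0003, 0.0, 0.0, 0.0, 0], [0.0, -0.0004, 0.0003, 0.0, 0.0, 0.0, 0], [0.0, -0.0004, 0.0003, 0.0, 0.0, 0.0, 0], [0.0, -0.0004, 0.0003, 0.0, 0.0, 0.0, 0], [0.0, -0.0004, 0.0003, 0.0, 0.0, 0.0, 0], [0.0, -0.0004, 0.0003, 0.0, 0.0, 0.0, 0]]
```

Emit:
drive_tool(moves=[[[0,-0.0015,0.0015,0,0,0,0],[0,-0.0015,0.0015,0,0,0,0],[0,-0.0015,0.0015,0,0,0,0],[0,0,0,0,0,0,0]]])

```text
time: 18.3
ee_pos: [0.4987, 0.0035, 0.0787]
eef_rot: [-0.121, 0.916, 0.379, -0.05]
ft_force: [-0.1, -0.1, -3.1]
width: 0.0295
grip_force: 60.0
```

Emit:
drive_tool(moves=[[[0,-0.0015,0.0015,0,0,0,0],[0,-0.0015,0.0015,0,0,0,0],[0,0,0,0,0,0,0]]])

```text
time: 18.6
ee_pos: [0.4987, 0.0035, 0.0745]
eef_rot: [-0.121, 0.916, 0.379, -0.05]
ft_force: [-0.6, -0.3, -3.9]
width: 0.0296
grip_force: 60.0
```

Emit:
drive_tool(moves=[[[0,-0.0015,0.0015,0,0,0,0],[0,0,0,0,0,0,0]]])

```text
time: 18.8
ee_pos: [0.4988, 0.0035, 0.0725]
eef_rot: [-0.121, 0.916, 0.379, -0.05]
ft_force: [-0.6, -0.1, -3.6]
width: 0.0299
grip_force: 60.0
```

Emit:
drive_tool(moves=[[[0,-0.0015,0.0015,0,0,0,0],[0,0,0,0,0,0,0]]])

```text
time: 19.0
ee_pos: [0.4991, 0.0035, 0.0714]
eef_rot: [-0.121, 0.916, 0.379, -0.05]
ft_force: [-0.4, -2.3, 4.0]
width: 0.0296
grip_force: 60.0
```

Emit:
drive_tool(moves=[[[0,-0.0015,0.0015,0,0,0,0],[0,0,0,0,0,0,0]]])

```text
time: 19.2
ee_pos: [0.4995, 0.0035, 0.0712]
eef_rot: [-0.121, 0.916, 0.38, -0.05]
ft_force: [-3.5, -8.4, 21.1]
width: 0.0301
grip_force: 60.0
```

Emit:
drive_tool(moves=[[[0,-0.001,0.001,0,0,0,0],[0,0,0,0,0,0,0]]])

```text
time: 19.4
ee_pos: [0.4995, 0.0036, 0.0711]
eef_rot: [-0.121, 0.916, 0.38, -0.05]
ft_force: [-6.6, -13.0, 33.2]
width: 0.0296
grip_force: 60.1
```

The mould is on the bench. I'll ease off, open the fingers and back out along the handle.

Emit:
drive_tool(moves=[[[0,0.0018,-0.0018,0,0,0,0],[0,0,0,0,0,0,0],[0,0,0,0,0,0,0.7],[0,0,0,0,0,0,0.7],[0,0,0,0,0,0,0.7],[0,0,0,0,0,0,0.7],[0,0,-0.01,0,0,0,0.7],[0,0,-0.02,0,0,0,0.7],[0,0,-0.02,0,0,0,0.7],[0,0,-0.02,0,0,0,0.7]]])

```text
time: 20.4
ee_pos: [0.5119, -0.0452, 0.1202]
eef_rot: [-0.121, 0.916, 0.379, -0.05]
ft_force: [0.7, -0.2, 0.0]
width: 0.0609
grip_force: 0.0
```

Emit:
drive_tool(moves=[[[0,0,-0.025,0,0,0,0.7],[0,0,-0.025,0,0,0,0.7],[0,0,-0.02,0,0,0,0.7],[0,0,0,0,0,0,0.7],[0,0,0,0,0,0,0.7]]])

```text
time: 20.9
ee_pos: [0.5244, -0.0917, 0.1686]
eef_rot: [-0.121, 0.916, 0.379, -0.05]
ft_force: [-1.4, -0.2, -0.3]
width: 0.061
grip_force: 0.0
```

```bash
python3 st.py
python3 - <<'E'
from h import *
a=save('side','f');cv2.imwrite('pics/f1.png',cv2.resize(a[130:330,130:370,::-1],(720,600),interpolation=2))
E
```

```text
20.9 [ 1.1885  0.911  -1.2024  1.436   0.0911  1.5789  1.8668] [ 0.5244 -0.0917  0.1686] [-0.1212  0.9162  0.3786 -0.0497] [-1.3509 -0.2122 -0.2785] 0.06104011281189634 0.0
```

View pics/f1.png

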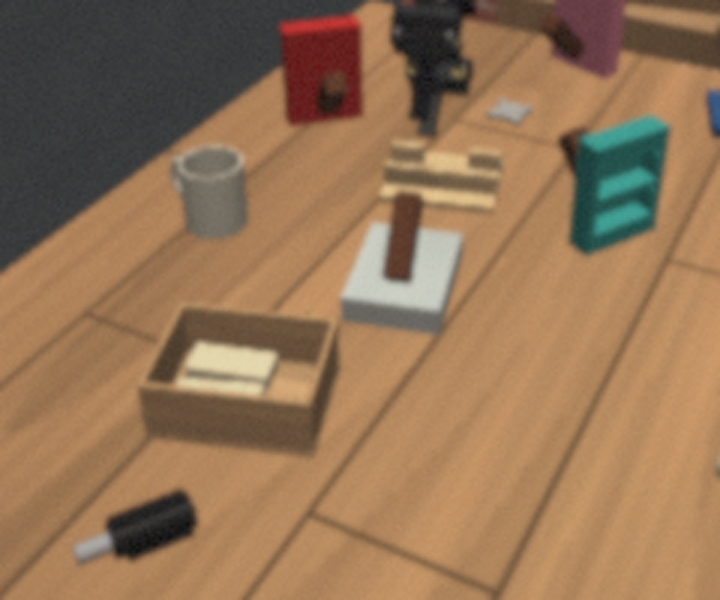

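The mould lies flat and clear of the box and stand, at about (403,280). Both bars are in the box, and the mug, pump head and wrench haven't moved.

```bash
python3 -c "
from bench import r
print(r.close_job())"
```

```text
the job is handed in; nothing more can be done
None
```

The job is handed in (no score came back): both bars dropped into the box on the second rap, the empty mould lies open side down clear of the box and stand, and the mug, pump head and spoke wrench were left alone; about 21 s of the 61 s were used.

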